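# Turn the clinic bench lamp up to full with its edge thumbwheel

## Robot

A 6-joint arm with a two-finger parallel gripper is mounted at the origin on the work surface. World frame = base frame: x ahead of the robot, y to its left, z up, the work surface at z = 0. Lengths are in mm, angles in rad, forces in N, time in s.
With the tool pointing down it reaches from about 350 to 775 mm from the base axis. Payload 7.3 kg.
Tool frame: the origin (TCP) lies midway between the tips of the shut fingers; the grasp point (between the pads) lies 19 mm behind it (bot.grip_depth is the distance from the TCP to the grasp point, in mm); z points along the fingers, x is the direction in which the jaws open and shut, and the axes are right-handed (so a half turn about z gives the same grasp; the last joint's range is limited). The gripper opens to 92 mm and grips with 3 to 60 N. Pads are 19 mm wide; open, the fingers measure 130 mm over their backs; the gripper's body (75 mm by 190 mm) begins 47 mm behind the grasp point.
Start: joints at [-1.451, 0.342, 1.524, -0, 1.275, -0.146], TCP at [137.93, -506.577, 226.741] pointing down, gripper open.
Joint ranges: [-2.53, 2.53], [-0.77, 2.02], [0.04, 2.7], [-1, 4.14], [0.28, 2.66], [-3.11, 3.11]. Speed limits (rad/s): [2.57, 2.57, 3.14, 3.14, 3.14, 3.14].

## Interface

Orientations are given as [roll, pitch, yaw] about the fixed x, y, z axes, in that order (R = Rz(yaw) Ry(pitch) Rx(roll)).
In Python, from plant import bot gives the robot as it stands. The module is installed in compiled form; this text tells all that it offers.
- The arm moves only by the shell command python3 -m inch 'ROWS'. ROWS is JSON, a list that holds one entry, the list of rows, each a list of 7 numbers: the shift along the tool's x, y, z each as a share of 0.2 m, from -1 to 1, then the turn, a rotation vector about the tool's x, y, z each as a share of 45 degrees, from -1 to 1, then the closure, from -1 (fully open) to 1 (shut), so that 0 is half open. A call has exactly 10 rows; each row is the pose to reach, as a shift and turn from the pose commanded when the call began, along the tool's axes at that moment; what a row does not reach only later rows make up. A row lasts 1/8 s, in which the tool goes at most 62.5 mm and 10.7 degrees, less where a joint would pass 70% of its speed; a pose out of reach is approached as far as the arm can. A call with a number of a shift or a turn outside -1 to 1 is refused whole. A call with a gripper value outside its range is refused whole. The fingers move at their own pace and stop on an object; the grip force is fixed at half the most. Time passes only in rows, so rows that repeat a pose let the fingers close, or fill a call up. It gives the time, the measured TCP pose, the force and the opening at its end, in the units of the state.
- bot.get_obs(): the state, without advancing time (a new reading comes with each control period).
- bot.capture(name): name is "scene" or "side" or "wrist"; returns the picture (400x640x3 uint8, red, green, blue); there is no depth.
- bot.camera_params(name): a dict with "fx", "fy", "cx", "cy" (pixels), "R" (3x3) and "t" (3): a world point X has camera coordinates R X + t; the wrist camera has in their place "T_tool_cam" (4x4, takes a point from camera to tool coordinates, whose origin is the TCP and whose axes are the tool frame's). Camera axes: x right, y down, z forward; pixel columns grow to the right and rows downward; lengths in mm; the calibration is good to about 2 mm. A picture is of the moment at which its call begins: read the wrist's pose just before it. camera_params takes no time and is no camera call.
- bot.close_job(): hands the job in, once; it reports no verdict.
The state is a dict: "time": time; "joint_positions": joint angles; "dq": joint speeds; "tau": joint torques, N m; "tool_pos": TCP position; "tcp_rot": TCP orientation; "contact_force": force on the tool from outside, world axes, zero at the start; "moment": the same for the moment, N m; "grip_width": finger opening in mm.
Only numpy, scipy, OpenCV 4.12 (cv2) and the standard library are available. Lean on these libraries where they do the work, as an engineer would, in place of code of your own. Each camera call takes 0.05 s, during which the arm holds its last target.

## Task

Turn the little bench lamp over the instrument tray up to full brightness: roll the wider of the two thumbwheels on its base towards the lamp's stem as far as it goes, so that its white line ends at the stem end of the slot. Only the rim stands out of the housing, so roll it with a fingertip; leave the narrow wheel at its setting.

Things in the scene. Friction and masses are not known exactly. Their poses are not given: they have to be found in the camera images.
- lamp: Small white bench lamp, fixed. Origin: centre of the underside of its base slab, 200 mm (x) by 170 mm (y), 20 mm high; x points to the back, where the steel gooseneck stem stands (78 mm along x), bending away over a steel tray, at most 190 mm high. The two thumbwheels sit at x = -50 mm, y = +36 and -36 mm; the wide one may be on either side.
- wide_top (a point): Topmost point of the rim of the WIDE black ribbed thumbwheel, 55 mm above the table; it does not turn with the wheel. Wheel 44 mm in diameter, 18 mm wide, standing 7 mm out of a 38 mm slot in a grey housing 66 x 52 mm, flat top 48 mm above the table. Axes: z up, x level along the slot towards the stem (rolling direction for brighter), y along the axle.
- wide_wheel (a joint): Turn of the wide wheel, rad: 0 dim stop, 1.5 full stop; grows as the rim's top moves towards the stem, 22 mm per rad. White line 4 mm wide across the rim: 43 deg before the top at 0, on top at 0.75, 43 deg past it at 1.5. Starts at 0 to 0.5. Turns under about 1 N at the rim, stays where left; a fingertip pressing down with 3 to 10 N and moving along x carries it by friction, in strokes.
- narrow_line (a point): White line across the rim of the NARROW wheel (44 mm in diameter too but 8 mm wide, in a like housing beside the wide one, 72 mm centre to centre, its top also at 55 mm). It turns with that wheel, which is to stay as it is.

How it is judged (in metres and radians):
At the end, for the whole second after the job is handed in: The wide wheel stands within 0.2 rad (11 degrees) of its full-brightness stop (1.3 to 1.5 rad), and the narrow wheel's line is within 6 mm of where it was at the start (value of joint wide_wheel above 1.3 rad and distance of narrow_line from where it was at the start of the episode below 0.006 m); the robot touches nothing.
It fails at once if the narrow wheel is turned by more than 10 mm at its rim (distance of narrow_line from where it was at the start of the episode above 0.01 m).
It also fails if it takes over 32 s, if anything falls off the work surface, if the arm or the gripper's body presses on something with over 40 N, if the wrist force passes 120 N, or if a joint passes its speed limit or range.

## Working session

There is one attempt and no reset: what is moved stays moved. The work goes in short steps, Python scripts to look and compute and a shell command to move; the robot and the scene stay as the last step left them, time stands still between calls to the robot, and variables do not carry over. Pictures are saved under pics/ and viewed, and the job is handed in when it is done.

```bash
mkdir -p pics; ls; python3 - <<'E'
from plant import bot
import cv2
o=bot.get_obs();print({k:o[k] for k in('time','tool_pos','tcp_rot','contact_force','grip_width')})
for n in('scene','side','wrist'):
    cv2.imwrite(f'pics/{n}0.png',bot.capture(n)[...,::-1]);print(n,bot.camera_params(n))
E
```

```text
pics
{'time': 0.0, 'tool_pos': array([ 137.89348265, -506.15687796,  226.05998901]), 'tcp_rot': array([-3.14137471e+00,  1.46535674e-03, -1.30497452e+00]), 'contact_force': array([ 0.08942088, -0.66538445,  0.25977642]), 'grip_width': 91.97303531929508}
scene {'fx': 512.8431224873758, 'fy': 512.8431224873758, 'cx': 314.5853578334575, 'cy': 202.9414815388459, 'R': array([[ 0.57917185,  0.8151989 , -0.00327571],
       [ 0.42824971, -0.30767148, -0.84967079],
       [-0.69365853,  0.49070258, -0.52730335]]), 't': array([-372.85108827, -140.7257001 , 1169.90675832])}
side {'fx': 452.86101563972744, 'fy': 452.86101563972744, 'cx': 320.08586589712274, 'cy': 198.3417962974809, 'R': array([[-0.71336555, -0.70053092,  0.01913191],
       [-0.43817366,  0.4245632 , -0.79230672],
       [ 0.54691265, -0.57358741, -0.60982296]]), 't': array([445.38946087, 284.33746883, 426.37484578])}
wrist {'fx': 301.60143166833535, 'fy': 301.60143166833535, 'cx': 316.83468786733437, 'cy': 199.9264832780128, 'T_tool_cam': array([[ 9.99999251e-01,  9.91758246e-04,  7.16664740e-04,
         7.47292124e-01],
       [-1.13932533e-03,  9.68305012e-01,  2.49768102e-01,
        -6.70761434e+01],
       [-4.46240485e-04, -2.49768732e-01,  9.68305417e-01,
        -1.57901908e+02],
       [ 0.00000000e+00,  0.00000000e+00,  0.00000000e+00,
         1.00000000e+00]])}
```

View pics/scene0.png

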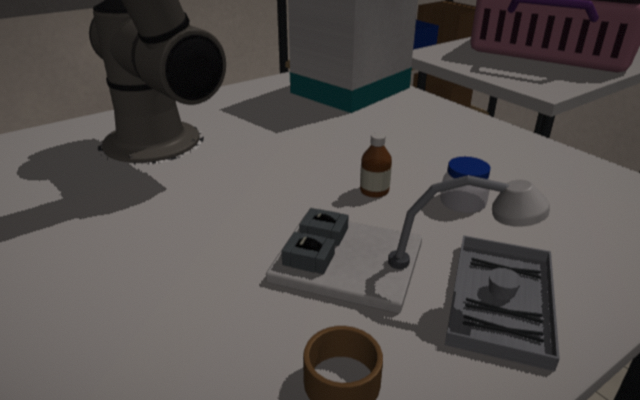

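View pics/side0.png

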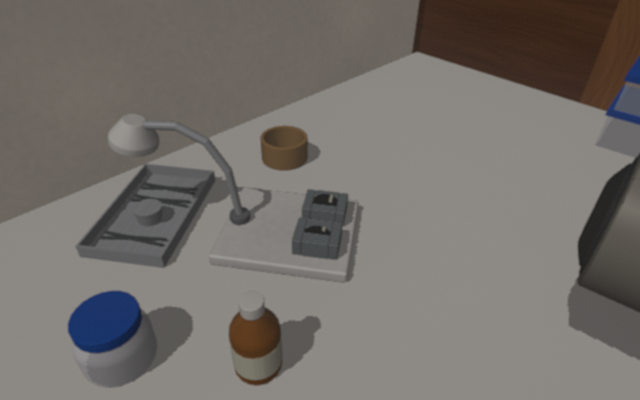

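View pics/wrist0.png

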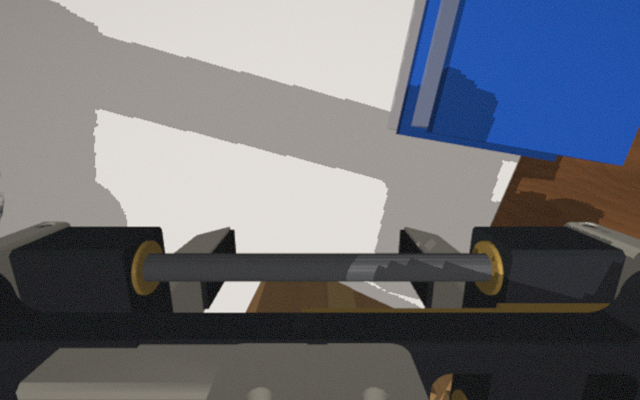

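The scene picture shows the lamp base around pixels (270-420, 215-305), with the wheel housings at about (325,222) and (308,250). The side picture shows the housings at about (325,207) and (318,237). I'll zoom in on both.

```bash
python3 - <<'E'
import cv2
a=cv2.imread('pics/scene0.png')[190:320,255:435]; b=cv2.imread('pics/side0.png')[175:285,205:370]
cv2.imwrite('pics/sc1.png',cv2.convertScaleAbs(cv2.resize(a,None,fx=4.4,fy=4.4,interpolation=cv2.INTER_CUBIC),alpha=1.4))
cv2.imwrite('pics/si1.png',cv2.convertScaleAbs(cv2.resize(b,None,fx=4.8,fy=4.8,interpolation=cv2.INTER_CUBIC),alpha=1.4))
E
```

```text
(no output)
```

View pics/sc1.png

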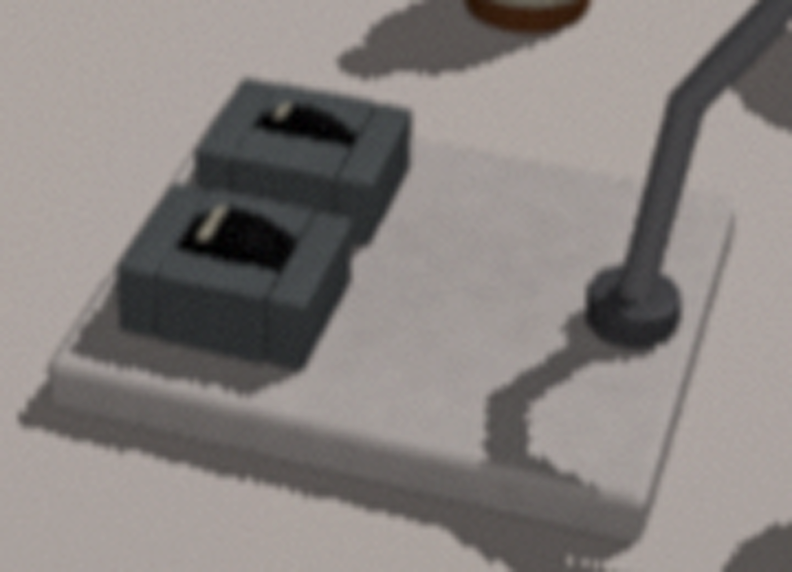

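View pics/si1.png

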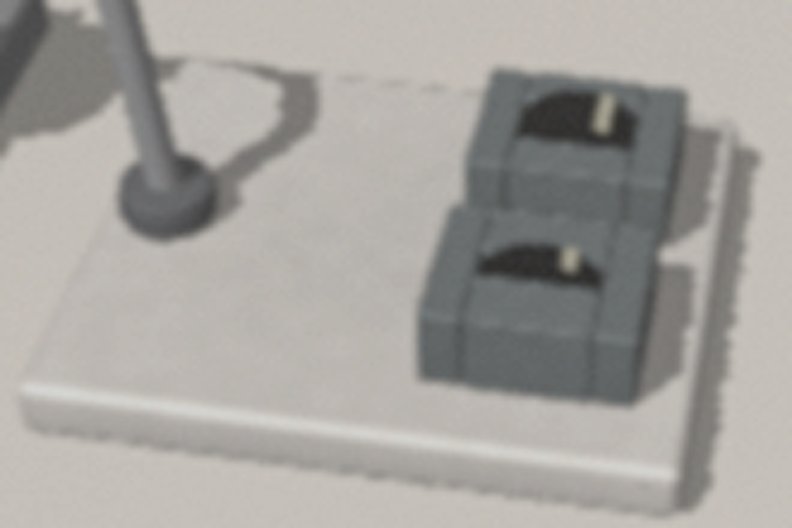

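```bash
cat > fit.py <<'E'
from plant import bot
import numpy as np
from scipy.optimize import least_squares
S=[((-100,-85,20),(55,365)),((100,-85,20),(645,508)),((100,85,20),(733,210)),
((-83,-62,48),(120,265)),((-17,-62,48),(303,305)),((-17,-10,48),(352,222)),((-83,-10,48),(172,185)),
((-83,62,48),(247,80)),((-17,62,48),(412,108)),((-83,10,48),(198,155))]
D=[((100,85,20),(22,388)),((-100,85,20),(680,472)),((-100,-85,20),(735,125)),
((-17,-62,48),(492,70)),((-83,-62,48),(687,90)),((-17,10,48),(455,205)),((-83,10,48),(660,225)),((-17,62,48),(420,315)),((-83,62,48),(640,340)),((-17,-10,48),(468,152))]
P=[('scene',p,(u/4.4+255,v/4.4+190)) for p,(u,v) in S]+[('side',p,(u/4.8+205,v/4.8+175)) for p,(u,v) in D]
C={n:bot.camera_params(n) for n in('scene','side')}
def proj(n,X):
    c=C[n];q=c['R']@X+c['t'];return np.array([c['fx']*q[0]/q[2]+c['cx'],c['fy']*q[1]/q[2]+c['cy']])
def W(v,p):
    c,s=np.cos(v[2]),np.sin(v[2]);return np.array([v[0]+c*p[0]-s*p[1],v[1]+s*p[0]+c*p[1],p[2]])
def res(v,ns=('scene','side')): return np.concatenate([proj(n,W(v,p))-o for n,p,o in P if n in ns])
for ns in [('scene',),('side',),('scene','side')]:
    b=min((least_squares(res,[500,-0,a],args=(ns,),x_scale=[100,100,1]) for a in np.arange(-3,3.2,1.0)),key=lambda r:r.cost)
    print(ns,b.x,'rms',np.sqrt(2*b.cost/len(b.fun)))
    print(' wide_top',W(b.x,(-50,-36,55)),'narrow',W(b.x,(-50,36,55)))
print(b.fun.reshape(-1,2).round(1).tolist())
E
python3 fit.py
```

```text
('scene',) [6.09766330e+02 8.67650721e+01 6.08650429e-01] rms 1.102071194878504
 wide_top [589.32869758  28.64189951  55.        ] narrow [548.16192244  87.71216804  55.        ]
('side',) [604.02223902  88.24397054   0.61752628] rms 1.1294217008106728
 wide_top [584.10129766  29.94168846  55.        ] narrow [542.41185207  88.64424485  55.        ]
('scene', 'side') [606.44358643  87.68941737  -5.66772306] rms 1.5021768951534855
 wide_top [586.4023496   29.42837699  55.        ] narrow [544.8341569   88.21685677  55.        ]
[[-3.2, -0.8], [-0.2, -1.8], [0.6, -3.7], [-1.7, -0.3], [0.0, -0.1], [-0.0, -1.7], [-0.4, -1.6], [-1.5, -1.6], [-0.2, -0.7], [-1.7, -1.8], [-3.0, -1.1], [0.4, -0.0], [0.6, -2.5], [-0.5, -2.1], [-0.2, -1.7], [-1.8, -1.9], [-0.1, -0.8], [-1.9, -1.2], [-0.5, -0.5], [-1.8, 0.8]]
```

Both camera fits agree to about 3 mm. The wide wheel is at lamp y = -36, and its top is at about (586, 29). Next I'll work out the approach in five legs, with the tool's y axis along the slot and the wrist camera away from the stem.

```bash
cat > rel.py <<'E'
import numpy as np
def rel(p,yaw,q,yaw2):
    x=np.array([np.cos(yaw),np.sin(yaw),0]);y=np.array([np.sin(yaw),-np.cos(yaw),0])
    d=np.array(q,float)-p
    t=-(yaw2-yaw)/np.radians(45)
    return np.round([d@x/200,d@y/200,-d[2]/200,t],4)
E
python3 - <<'E'
from rel import *
p0=np.array([137.93,-506.58,226.74]);y0=-1.305
d=np.array([np.cos(.615),np.sin(.615),0])
p1=np.array([586.4,29.4,0])-0*d; p1[2]=190
y1=.615+np.pi/2
for i in range(5):
    a,b=i/5,(i+1)/5
    print(rel(p0+(p1-p0)*a,y0+(y1-y0)*a,p0+(p1-p0)*b,y0+(y1-y0)*b))
import sys
from fit import C
def pix(n,u,v,z=0):
    c=C[n];r=c['R'].T@np.array([(u-c['cx'])/c['fx'],(v-c['cy'])/c['fy'],1]);o=-c['R'].T@c['t'];return (o+r*(z-o[2])/r[2]).round()
print(pix('scene',376,193),pix('scene',343,390),pix('scene',465,203),pix('scene',345,95))
E
```

```text
[-0.3994 -0.5735  0.0367 -0.8889]
[ 0.0627 -0.696   0.0367 -0.8889]
[ 0.4955 -0.4929  0.0367 -0.8889]
[ 0.6964 -0.059   0.0367 -0.8889]
[ 0.5714  0.4024  0.0367 -0.8889]
('scene',) [6.09766330e+02 8.67650721e+01 6.08650429e-01] rms 1.102071194878504
 wide_top [589.32869758  28.64189951  55.        ] narrow [548.16192244  87.71216804  55.        ]
('side',) [604.02223902  88.24397054   0.61752628] rms 1.1294217008106728
 wide_top [584.10129766  29.94168846  55.        ] narrow [542.41185207  88.64424485  55.        ]
('scene', 'side') [606.44358643  87.68941737  -5.66772306] rms 1.5021768951534855
 wide_top [586.4023496   29.42837699  55.        ] narrow [544.8341569   88.21685677  55.        ]
[[-3.2, -0.8], [-0.2, -1.8], [0.6, -3.7], [-1.7, -0.3], [0.0, -0.1], [-0.0, -1.7], [-0.4, -1.6], [-1.5, -1.6], [-0.2, -0.7], [-1.7, -1.8], [-3.0, -1.1], [0.4, -0.0], [0.6, -2.5], [-0.5, -2.1], [-0.2, -1.7], [-1.8, -1.9], [-0.1, -0.8], [-1.9, -1.2], [-0.5, -0.5], [-1.8, 0.8]]
[474. 263.   0.] [788. -62.   0.] [596. 372.   0.] [ 21. 546.   0.]
```

```bash
python3 -m inch '[[[-0.05,-0.072,0,0,0,-0.111,1],[-0.1,-0.143,0,0,0,-0.222,1],[-0.15,-0.215,0,0,0,-0.333,1],[-0.2,-0.287,0,0,0,-0.444,1],[-0.25,-0.358,0,0,0,-0.556,1],[-0.3,-0.43,0,0,0,-0.667,1],[-0.35,-0.502,0,0,0,-0.778,1],[-0.4,-0.574,0,0,0,-0.889,1],[-0.4,-0.574,0,0,0,-0.889,1],[-0.4,-0.574,0,0,0,-0.889,1]]]'
```

```text
time: 1.4
tool_pos: [227.4, -399.6, 226.7]
tcp_rot: [3.141, -0.0, -0.608]
contact_force: [-0.7, -0.1, 0.2]
grip_width: 1.1
```

```bash
python3 -m inch '[[[0.01,-0.087,0,0,0,-0.111,1],[0.02,-0.174,0,0,0,-0.222,1],[0.025,-0.261,0,0,0,-0.333,1],[0.03,-0.348,0,0,0,-0.444,1],[0.04,-0.435,0,0,0,-0.556,1],[0.05,-0.522,0,0,0,-0.667,1],[0.055,-0.609,0,0,0,-0.778,1],[0.063,-0.696,0,0,0,-0.889,1],[0.063,-0.696,0,0,0,-0.889,1],[0.063,-0.696,0,0,0,-0.889,1]]]'
```

```text
time: 2.65
tool_pos: [317.1, -292.8, 226.7]
tcp_rot: [3.141, 0.0, 0.089]
contact_force: [-1.0, 0.1, -0.1]
grip_width: -0.1
```

```bash
python3 -m inch '[[[0.06,-0.06,0,0,0,-0.111,1],[0.12,-0.12,0,0,0,-0.222,1],[0.185,-0.185,0,0,0,-0.333,1],[0.25,-0.245,0,0,0,-0.444,1],[0.31,-0.305,0,0,0,-0.556,1],[0.37,-0.37,0,0,0,-0.667,1],[0.435,-0.43,0,0,0,-0.778,1],[0.496,-0.493,0,0,0,-0.889,1],[0.496,-0.493,0,0,0,-0.889,1],[0.496,-0.493,0,0,0,-0.889,1]]]'
```

```text
time: 3.9
tool_pos: [406.8, -185.6, 226.6]
tcp_rot: [3.142, 0.0, 0.787]
contact_force: [-0.2, 0.4, -0.2]
grip_width: 0.5
```

```bash
python3 -m inch '[[[0.087,-0.007,0,0,0,-0.111,1],[0.174,-0.015,0,0,0,-0.222,1],[0.261,-0.022,0,0,0,-0.333,1],[0.348,-0.03,0,0,0,-0.444,1],[0.435,-0.037,0,0,0,-0.556,1],[0.522,-0.044,0,0,0,-0.667,1],[0.609,-0.052,0,0,0,-0.778,1],[0.696,-0.059,0,0,0,-0.889,1],[0.696,-0.059,0,0,0,-0.889,1],[0.696,-0.059,0,0,0,-0.889,1]]]'
python3 - <<'E'
from plant import bot
from rel import *
o=bot.get_obs();p=o['tool_pos'];y=o['tcp_rot'][2];print(p,y)
d=np.array([np.cos(.615),np.sin(.615),0])
q=np.array([586.4,29.4,0])+30*d;q[2]=226
print(rel(p,y,q,.615+np.pi/2))
E
```

```text
time: 5.15
tool_pos: [496.3, -78.5, 226.6]
tcp_rot: [-3.141, 0.0, 1.485]
contact_force: [-0.4, 0.3, 0.3]
grip_width: 0.1
[496.31564474 -78.51024795 226.59629639] 1.4848992577748024
[ 0.6729  0.5171  0.003  -0.8924]
```

```bash
python3 -m inch '[[[0.084,0.065,0,0,0,-0.111,1],[0.168,0.13,0,0,0,-0.222,1],[0.252,0.194,0,0,0,-0.333,1],[0.336,0.259,0,0,0,-0.444,1],[0.42,0.323,0,0,0,-0.556,1],[0.505,0.388,0,0,0,-0.667,1],[0.59,0.453,0,0,0,-0.778,1],[0.673,0.517,0,0,0,-0.892,1],[0.673,0.517,0,0,0,-0.892,1],[0.673,0.517,0,0,0,-0.892,1]]]'
python3 - <<'E'
from plant import bot
import cv2,numpy as np
o=bot.get_obs();p=o['tool_pos'];print(p.tolist(),o['tcp_rot'].tolist())
im=bot.capture('wrist')[...,::-1]
cv2.imwrite('pics/wrist1.png',im)
E
```

```text
time: 6.4
tool_pos: [610.4, 46.9, 226.6]
tcp_rot: [-3.141, -0.0, 2.186]
contact_force: [-1.0, -0.2, -0.1]
grip_width: 0.6
[610.4280715886383, 46.88603788993827, 226.59893972216773] [-3.1406790028131875, -1.1128035553031879e-06, 2.185569738270675]
```

View pics/wrist1.png

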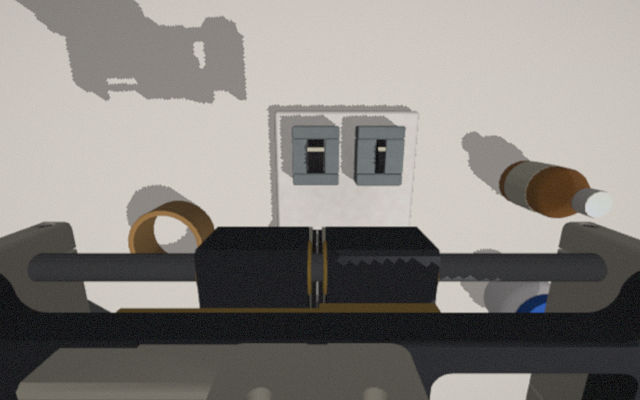

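The wrist view shows the wide wheel at about (316,155) on the left and the narrow one at (381,155). Both slots run straight up the image, so the yaw is right. I'll measure the slot ends and the line.

```bash
cat > wr.py <<'E'
import numpy as np
from scipy.spatial.transform import Rotation as Ro
from plant import bot
def back(u,v,z,p,rpy):
    c=bot.camera_params('wrist');T=np.array(c['T_tool_cam']);R=Ro.from_euler('xyz',rpy).as_matrix()
    r=R@T[:3,:3]@np.array([(u-c['cx'])/c['fx'],(v-c['cy'])/c['fy'],1]);o=p+R@T[:3,3]
    return o+r*(z-o[2])/r[2]
E
python3 - <<'E'
import cv2
im=cv2.imread('pics/wrist1.png')[115:195,280:415]
cv2.imwrite('pics/w1z.png',cv2.resize(im,None,fx=5.9,fy=5.9,interpolation=cv2.INTER_CUBIC))
E
```

```text
(no output)
```

View pics/w1z.png

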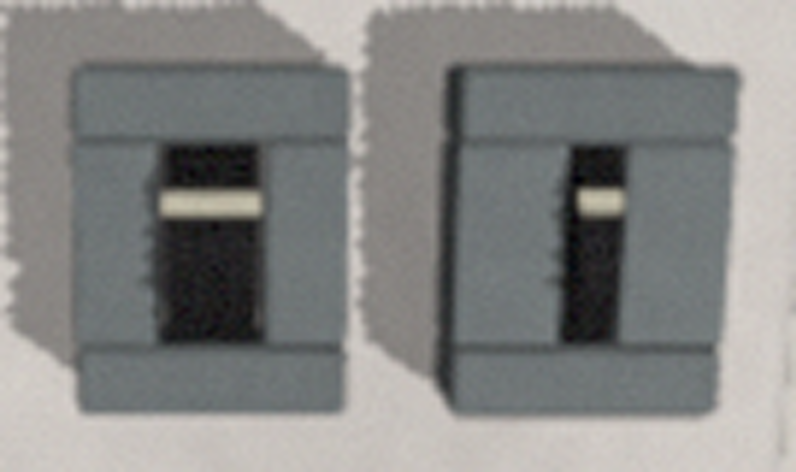

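```bash
python3 - <<'E'
from wr import *
p=np.array([610.428,46.886,226.6]);r=[-3.1407,0,2.1856]
d=np.array([np.cos(.615),np.sin(.615),0]);n=np.array([-d[1],d[0],0])
f=lambda u,v,z:back(280+u/5.9,115+v/5.9,z,p,r)
a,b=f(211,142,48),f(211,345,48);h1,h2=f(211,65,48),f(211,412,48)
c=(h1+h2)/2;print('slot',a,b,(b-a)@d,'hous mid',c,(h2-h1)@d,'slot mid',(a+b)/2)
l=f(211,204,53.5);print('line off',(l-c)@d, (l-(a+b)/2)@d)
print('wheel axis dir',f(150,243,55)-f(265,243,55))
print('narrow',f(590,243,48))
e=c-p;print('tool shift x,y mm',e@n,e@d)
E
```

```text
slot [571.52784555  16.86940257  48.        ] [602.61417368  38.83097314  48.        ] 38.06140268108561 hous mid [586.72837761  27.60812849  48.        ] 64.9949089512965 slot mid [587.07100961  27.85018786  48.        ]
line off -7.693226870042926 -8.1127378075319
wheel axis dir [ 12.25021486 -17.30511634   0.        ]
narrow [545.54930325  85.87620802  48.        ]
tool shift x,y mm -2.071954450862241 -30.479754529726105
```

The line is 8 mm before the top, so the wheel stands at about 0.37 rad and has about 25 mm of rim left to roll. I'll descend to just above the rim, 12 mm on the dim side of its top.

```bash
python3 -m inch '[[[-0.01,-0.1,0.05,0,0,0,1],[-0.01,-0.2125,0.15,0,0,0,1],[-0.01,-0.2125,0.3,0,0,0,1],[-0.01,-0.2125,0.45,0,0,0,1],[-0.01,-0.2125,0.6,0,0,0,1],[-0.01,-0.2125,0.7,0,0,0,1],[-0.01,-0.2125,0.77,0,0,0,1],[-0.01,-0.2125,0.81,0,0,0,1],[-0.01,-0.2125,0.82,0,0,0,1],[-0.01,-0.2125,0.82,0,0,0,1]]]'
python3 - <<'E'
from plant import bot
import cv2
o=bot.get_obs();print(o['tool_pos'],o['contact_force'])
a=bot.capture('scene')[180:310,250:430,::-1];b=bot.capture('side')[145:285,205:370,::-1]
cv2.imwrite('pics/sc2.png',cv2.convertScaleAbs(cv2.resize(a,None,fx=4.4,fy=4.4,interpolation=cv2.INTER_CUBIC),alpha=1.5))
cv2.imwrite('pics/si2.png',cv2.convertScaleAbs(cv2.resize(b,None,fx=4.2,fy=4.2,interpolation=cv2.INTER_CUBIC),alpha=1.5))
E
```

```text
time: 7.7
tool_pos: [577.9, 21.6, 63.2]
tcp_rot: [3.141, 0.001, 2.188]
contact_force: [-1.0, 0.2, 0.2]
grip_width: 0.8
[577.85846742  21.59012256  63.20870693] [-0.99812242  0.18509981  0.18574658]
```

View pics/sc2.png

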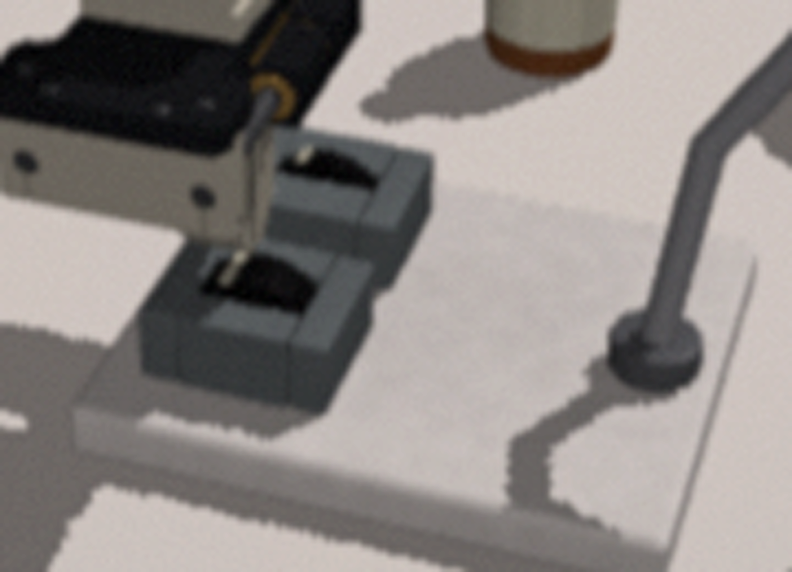

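View pics/si2.png

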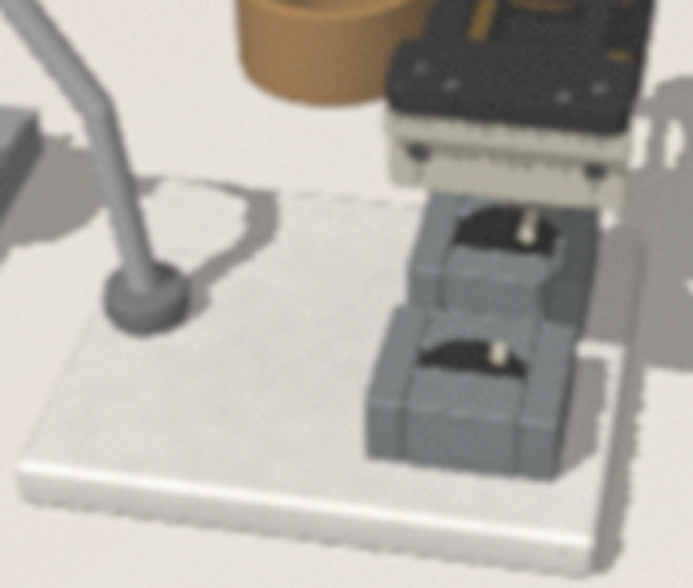

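```bash
python3 - <<'E' | tail -12
from fit import *
d=np.array([np.cos(.615),np.sin(.615),0]);n=np.array([-d[1],d[0],0])
p=np.array([577.9,21.6,63.2])
def sc(X): u=proj('scene',X);return ((u-[250,180])*4.4).round()
def si(X): u=proj('side',X);return ((u-[205,145])*4.2).round()
for a in(-10,0,10): print(a,sc(p+a*d),si(p+a*d))
for z in (20,66):
  for a in(-37,37): print(z,a,[ (sc(p+a*d+s*n+[0,0,z]),si(p+a*d+s*n+[0,0,z])) for s in(-15,15)])
print('wheel',sc(np.array([586.8,28.1,55])),si(np.array([586.8,28.1,55])))
E
```

```text
wide_top [584.10129766  29.94168846  55.        ] narrow [542.41185207  88.64424485  55.        ]
('scene', 'side') [606.44358643  87.68941737  -5.66772306] rms 1.5021768951534855
 wide_top [586.4023496   29.42837699  55.        ] narrow [544.8341569   88.21685677  55.        ]
[[-3.2, -0.8], [-0.2, -1.8], [0.6, -3.7], [-1.7, -0.3], [0.0, -0.1], [-0.0, -1.7], [-0.4, -1.6], [-1.5, -1.6], [-0.2, -0.7], [-1.7, -1.8], [-3.0, -1.1], [0.4, -0.0], [0.6, -2.5], [-0.5, -2.1], [-0.2, -1.7], [-1.8, -1.9], [-0.1, -0.8], [-1.9, -1.2], [-0.5, -0.5], [-1.8, 0.8]]
-10 [193. 236.] [563. 200.]
0 [221. 241.] [536. 197.]
10 [250. 247.] [509. 194.]
20 -37 [(array([ 98., 195.]), array([645., 140.])), (array([133., 147.]), array([637., 188.]))]
20 37 [(array([313., 238.]), array([444., 118.])), (array([343., 188.]), array([429., 165.]))]
66 -37 [(array([91., 74.]), array([655.,  31.])), (array([128.,  29.]), array([647.,  78.]))]
66 37 [(array([314., 115.]), array([445.,  10.])), (array([344.,  67.]), array([429.,  55.]))]
wheel [253. 268.] [506. 212.]
```

The beige block in both views is the end of the gripper body. Its projected position matches, and it sits about 60 mm above the fingertips, clear of the housing. I'll touch down gently.

```bash
python3 -m inch '[[[0,0,0.01,0,0,0,1],[0,0,0.02,0,0,0,1],[0,0,0.025,0,0,0,1],[0,0,0.03,0,0,0,1],[0,0,0.035,0,0,0,1],[0,0,0.04,0,0,0,1],[0,0,0.043,0,0,0,1],[0,0,0.045,0,0,0,1],[0,0,0.045,0,0,0,1],[0,0,0.045,0,0,0,1]]]'
```

```text
time: 9.05
tool_pos: [577.8, 21.7, 54.8]
tcp_rot: [3.141, 0.001, 2.189]
contact_force: [-2.9, 0.7, 7.7]
grip_width: 0.6
```

Contact is at 7.7 N, which is in range. Now the first stroke, 24 mm towards the stem, then look.

```bash
python3 -m inch '[[[0,0.01,0,0,0,0,1],[0,0.025,0,0,0,0,1],[0,0.04,0,0,0,0,1],[0,0.055,0,0,0,0,1],[0,0.07,0,0,0,0,1],[0,0.085,0,0,0,0,1],[0,0.1,0,0,0,0,1],[0,0.115,0,0,0,0,1],[0,0.12,0,0,0,0,1],[0,0.12,0,0,0,0,1]]]'
python3 - <<'E'
from plant import bot
import cv2
b=bot.capture('side')[145:285,205:370,::-1]
cv2.imwrite('pics/si3.png',cv2.convertScaleAbs(cv2.resize(b,None,fx=4.2,fy=4.2,interpolation=cv2.INTER_CUBIC),alpha=1.5))
E
```

```text
time: 10.3
tool_pos: [597.7, 35.7, 54.5]
tcp_rot: [3.14, 0.001, 2.188]
contact_force: [0.2, 0.9, 5.5]
grip_width: 0.7
```

View pics/si3.png

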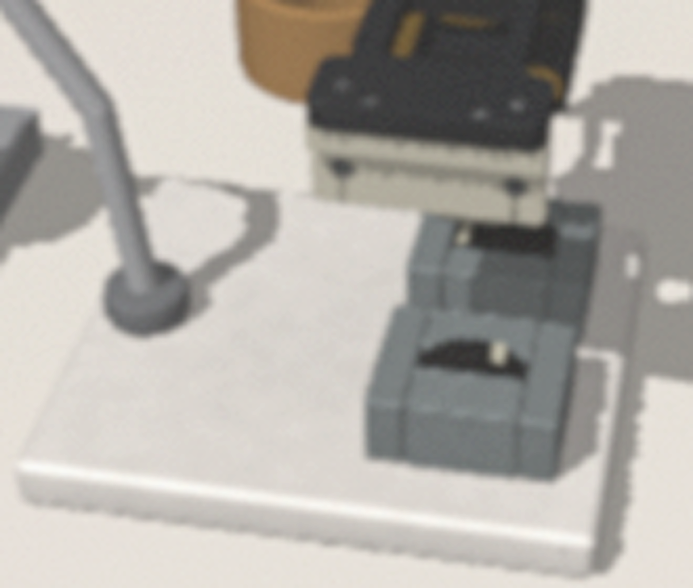

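The white line is now at (460,238), the stem end of the slot, so the wheel followed the whole stroke. I'll lift, go back and do a second stroke to seat it on the stop.

```bash
python3 -m inch '[[[0,0,-0.03,0,0,0,1],[0,0,-0.06,0,0,0,1],[0,-0.04,-0.06,0,0,0,1],[0,-0.08,-0.06,0,0,0,1],[0,-0.08,-0.03,0,0,0,1],[0,-0.08,-0.015,0,0,0,1],[0,-0.08,-0.005,0,0,0,1],[0,-0.08,0,0,0,0,1],[0,-0.08,0,0,0,0,1],[0,-0.08,0,0,0,0,1]]]' && python3 -m inch '[[[0,0.01,0,0,0,0,1],[0,0.02,0,0,0,0,1],[0,0.03,0,0,0,0,1],[0,0.04,0,0,0,0,1],[0,0.05,0,0,0,0,1],[0,0.06,0,0,0,0,1],[0,0.07,0,0,0,0,1],[0,0.07,0,0,0,0,1],[0,0.07,0,0,0,0,1],[0,0.07,0,0,0,0,1]]]'
```

```text
time: 11.6
tool_pos: [584.2, 26.4, 54.9]
tcp_rot: [3.141, 0.001, 2.189]
contact_force: [-5.0, -0.4, 10.9]
grip_width: 0.5
time: 12.85
tool_pos: [595.2, 33.6, 54.8]
tcp_rot: [-3.14, 0.001, 2.189]
contact_force: [-4.4, -3.4, 12.0]
grip_width: 0.1
```

The drag rose to about 5.5 N against the stroke, so the finger was sliding with the wheel on its stop. I'll lift straight off and look.

```bash
python3 -m inch '[[[0,0,-0.03,0,0,0,1],[0,0,-0.1,0,0,0,1],[0,0,-0.25,0,0,0,1],[0,0,-0.4,0,0,0,1],[0,0,-0.6,0,0,0,1],[0,0,-0.75,0,0,0,1],[0,0.05,-0.86,0,0,0,1],[0,0.1,-0.86,0,0,0,1],[0,0.1,-0.86,0,0,0,1],[0,0.1,-0.86,0,0,0,1]]]'
python3 - <<'E'
from plant import bot
import cv2,numpy as np
im=bot.capture('wrist')[...,::-1]
cv2.imwrite('pics/wrist4.png',im)
cv2.imwrite('pics/w4z.png',cv2.resize(im[115:195,280:415],None,fx=5.9,fy=5.9,interpolation=cv2.INTER_CUBIC))
E
```

```text
time: 14.1
tool_pos: [611.1, 46.0, 224.2]
tcp_rot: [-3.139, -0.002, 2.189]
contact_force: [0.0, 0.1, 0.1]
grip_width: 0.4
```

View pics/w4z.png

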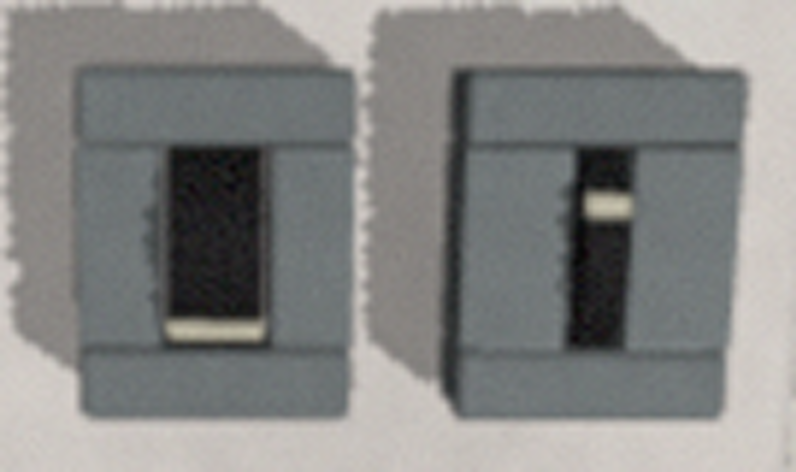

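The wide wheel's line is at row 330, about 15 mm past the slot middle. That matches 22·sin 43° = 15 mm at the full stop. The narrow wheel's line hasn't moved (row 205, slot 148–350; it was row 202, slot 145–346). The arm is clear, so I'm handing in.

```bash
python3 -c "
from plant import bot
print(bot.get_obs()['contact_force']);print(bot.close_job())"
```

```text
[ 0.2485036 -0.2855524  0.0253523]
the job is handed in; nothing more can be done
None
```

The lamp is at full brightness: I rolled the wide thumbwheel to its stop with the shut fingertips and handed the job in at about 14 s of the 32 s allowed.

- **Strokes:** The first was 24 mm towards the stem, pressing with about 5–8 N, and the second was 14 mm to seat the wheel on its stop. The press read 11–12 N on the second stroke, slightly over the suggested 3–10 N. Drag against the stroke rose to about 5.5 N, which fits the finger sliding once the wheel had stopped.
- **Wide wheel:** In the last wrist picture its white line is at the stem end of the slot, about 15 mm past the top. That is where it should be at 1.5 rad.
- **Narrow wheel:** Its line has not visibly moved from the start.
- **Arm:** It was about 170 mm above the wheels at hand-in, with no contact force.

No check failed. The scene and side cameras differed by about 5 mm on the wheel's position, and the wrist camera settled it before contact.

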